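# Caliper check of an agitator shaft journal

### The job

Check the waisted agitator shaft in the caliper on the granite stand: open the caliper, stand the shaft upright on the granite plate with its narrow neck between the two jaws, then slide the moving jaw gently shut until the neck is pinched lightly between both jaws. Leave the caliper closed on the neck so that the reading can be taken, and leave everything else on the bench where it is.

Things in the scene. Friction and masses are not known exactly. Their poses are not given: they have to be found in the camera images.
- caliper_stand: Fixed granite plate with a caliper clamped flat above it. Origin on the bench; plate x -85..55, y -135..135 mm, slippery top at z = 20 mm (friction about 0.2). The caliper's beam lies along y at x = 22, z = 47 mm; a pillar with a thumb screw holds each end (to z = 67 mm). Two facing steel jaws reach from it to x = -46 mm, z 43..51 mm; the fixed one is at the -y end, its face at y = -105 mm.
- sliding_jaw: Caliper slider with moving jaw and display. Origin on the beam's centre line in the plane of its measuring face; axes as caliper_stand. Blade to x = -68 mm, 14 mm wide (9 mm at the tip), z -4..4 mm. Slider block: x -18..18, y 0..80, z -6..18 mm, 20 mm free below it; pinch it from above across its 36 mm width, or push it along.
- jaw_opening (a joint): Gap between the two measuring faces in m: 0 shut, about 0.022 when closed on the shaft's neck, grows as the sliding jaw moves towards +y of caliper_stand, stop at 0.115. It slides with a drag of about 3 N and stays where it is left, also keeping its light pinch. The standing shaft slides on the plate at about 1 N; a push of 7 to 12 N on the slider makes a proper light pinch.
- slider_grip (a point): Point to pinch the slider: middle of its 36 mm width, 56 mm behind (+y) the moving measuring face, 51 mm above the bench. The fingers close along x of caliper_stand.
- fixed_jaw: The caliper's fixed jaw and head. Origin on the beam's centre line (47 mm above the bench) in the plane of its measuring face, which looks to +y; axes as caliper_stand. Its blade reaches to x = -68 mm, z -4..4 mm, and is best used where x is about -44 mm.
- shaft: Waisted agitator shaft, turned stainless steel, 80 mm tall, upright, about 0.46 kg. Origin at the centre of its foot, z up its axis. From the foot: flange dia 48 mm (z 0..14), narrow neck (the journal to check) dia 22 (z 14..40), collar dia 34 (z 40..48), plain end dia 26 (z 48..80) to grip. On the plate its flange passes under the jaws; lowered from above it needs a gap over 48 mm.
- shaft_journal (a point): Point on the shaft's axis at the middle of the neck, 27 mm above its foot.
- plain_pin: Bystander: straight steel pin, 30 mm diameter, 88 mm tall, no neck, upright. Origin at the centre of its foot.
- stepped_plug: Bystander: steel plug with a foot of 46 mm diameter, 30 mm high and an end of 28 mm diameter above it, 64 mm tall, no neck, upright. Origin at the centre of its foot.
- beaker: Bystander: open glass beaker, 68 mm diameter, 95 mm tall. Origin at the centre of its foot.
- jar: Bystander: white plastic jar with a black cap, 60 mm diameter, 85 mm tall. Origin at the centre of its foot.
- wrench: Bystander: steel wrench, 160 mm long, lying flat. Origin at its middle on the bench.
- screwdriver: Bystander: screwdriver, 200 mm long, lying. Origin at its middle on the bench.
- gland_nut: Bystander: steel hexagon nut, 22 mm across flats, 12 mm high. Origin at the centre of its underside.
Not all that is in view belongs to the job. Leave any brown or turquoise look-alike of the shaft alone.

How it is judged (in metres and radians):
On the way, in this order (a step that is already met when the one before it is completed fails the run):
1. the caliper is opened wider than the neck (gap over 24 mm) (value of joint jaw_opening above 0.024 m), for 0.1 s.
2. the shaft stands upright on the granite plate with its neck between the open jaws, not held by the fingers (z of shaft in the frame of caliper_stand between 0.017 and 0.023 m and angle between shaft's own z axis and vertical below 0.08 rad and x of shaft_journal in the frame of caliper_stand between -0.046 and 0 m and y of shaft_journal in the frame of fixed_jaw above 0.009 m and y of shaft_journal in the frame of sliding_jaw below -0.009 m and contact force between the fingers and shaft below 0.2 N), for 0.2 s.
3. the sliding jaw is shut on the neck (gap 22 mm, within 1.5 mm) and the neck is pinched between both jaws (over 1 N from the sliding jaw, over 0.3 N from the fixed jaw) (value of joint jaw_opening between 0.0205 and 0.0235 m and contact force between sliding_jaw and shaft above 1 N and contact force between fixed_jaw and shaft above 0.3 N), for 0.2 s.
At the end, for the whole second after the job is handed in: The shaft stands upright (within 3 degrees) with its flange flat on the granite plate and its neck between the blades; the caliper is closed on the neck (gap 22 mm, within 1.5 mm) with both jaws still pressing lightly on it (sliding jaw over 0.5 N, fixed over 0.2 N); all is released and at rest (value of joint jaw_opening between 0.0205 and 0.0235 m and z of shaft in the frame of caliper_stand between 0.017 and 0.023 m and angle between shaft's own z axis and vertical below 0.06 rad and x of shaft_journal in the frame of caliper_stand between -0.046 and 0 m and y of shaft_journal in the frame of fixed_jaw between 0.009 and 0.0145 m and linear speed of shaft below 0.01 m/s and velocity of joint jaw_opening between -0.005 and 0.005 m/s and contact force between sliding_jaw and shaft above 0.5 N and contact force between fixed_jaw and shaft above 0.2 N); the robot touches nothing.
It fails at once if the shaft is squeezed or struck hard by the sliding jaw (over 30 N) (contact force between sliding_jaw and shaft above 30 N).
It fails at once if a bystander is pushed away (over 30 mm) (distance of any of plain_pin, stepped_plug, beaker, jar, wrench, screwdriver, gland_nut from where it was at the start of the episode above 0.03 m).
It also fails if it takes over 70 s, if anything falls off the work surface, if the arm or the gripper's body presses on something with over 40 N, if the wrist force passes 120 N, or if a joint passes its speed limit or range.

### The arm

A 6-joint arm with a two-finger parallel gripper is mounted at the origin on the work surface. World frame = base frame: x ahead of the robot, y to its left, z up, the work surface at z = 0. Lengths are in mm, angles in rad, forces in N, time in s.
With the tool pointing down it reaches from about 400 to 825 mm from the base axis. Payload 7 kg.
Tool frame: the origin (TCP) lies at the very end of the fingers, on their centre line; the grasp point (between the pads) lies 19 mm behind it; z points along the fingers, y is the direction in which the jaws open and shut (so a half turn about z gives the same grasp; the last joint's range is limited). The gripper opens to 88 mm and grips with 3 to 60 N. Pads are 19 mm wide; open, the fingers measure 130 mm over their backs; the gripper's body (78 mm by 193 mm) begins 47 mm behind the grasp point.
Start: joints at [1.601, 0.359, 0.012, 0, -1.224, -0.288], TCP at [172.104, 652.668, 226.561] pointing down, gripper open.
Joint ranges: [-3.07, 3.07], [-1.43, 2.12], [-1.02, 1.25], [-3.03, 1.67], [-3.05, -0], [-3.03, 3.03]. Speed limits (rad/s): [2.39, 2.39, 3.01, 3.14, 3.14, 3.14].

### API

Orientations are given as a unit quaternion [x, y, z, w].
In Python, from plant import bot gives the robot as it stands. Calls block until the motion is done:
- bot.move_ptp(position, orientation): joint-space move of the TCP to a pose.
- bot.line_to(position, velocity=150, ori=None): straight line of the TCP; ori=None keeps the orientation; velocity is the mean speed in mm/s.
- bot.move_joints(angles): joint-space move.
- bot.move_gripper(opening, force=None): finger opening in mm; force is the grip in N (None keeps the last); returns when the fingers have stopped.
- bot.pause(seconds).
- bot.solve_ik(position, orientation): joint angles nearest the present ones, or None.
- bot.read_state(): the state.
- bot.camera(name): name is "side" or "top"; returns the picture (384x512x3 uint8, red, green, blue); there is no depth.
- bot.get_calibration(name): a dict with "fx", "fy", "cx", "cy" (pixels), "distortion" ([k1, k2, p1, p2, k3] as OpenCV has them; the pictures are not rectified), "view" (4x4, takes a point from world to camera coordinates). Camera axes: x right, y up, looking along -z (the intrinsics and any distortion apply to the point x, -y, -z); pixel columns grow to the right and rows downward; lengths in mm; the calibration is good to about 2 mm. A picture is of the moment at which its call begins. get_calibration takes no time and is no camera call.
A pose or a line that the arm cannot do raises bot.Unreachable and nothing moves.
- bot.close_job(): hands the job in, once; it reports no verdict.
The state is a dict: "t": time; "joint_pos": joint angles; "qvel": joint speeds; "tau": joint torques, N m; "tcp_pos": TCP position; "eef_rot": TCP orientation; "contact_force": force on the tool from outside, world axes, zero at the start; "moment": the same for the moment, N m; "width": finger opening in mm.
Only numpy, scipy, OpenCV 4.12 (cv2) and the standard library are available. Lean on these libraries where they do the work, as an engineer would, in place of code of your own. Each camera call takes 0.05 s, during which the arm holds its last target. There are 200 camera calls.

## Working session

There is one attempt and no reset: what is moved stays moved. The work goes in short steps, each a Python script; the robot and the scene stay as the last script left them, time stands still between calls to the robot, and variables do not carry over. Pictures are saved under pics/ and viewed, about 8 in all and at most 12, crops included, and the job is handed in when it is done.

```bash
mkdir -p pics; ls; python3 - <<'E'
from plant import bot
import cv2
for n in("top","side"):
    cv2.imwrite(f"pics/{n}0.png",bot.camera(n)[:,:,::-1])
    c=bot.get_calibration(n);print(n,c)
s=bot.read_state();print(s)
E
```

```text
pics
top {'fx': 437.0855187137616, 'fy': 437.0855187137616, 'cx': 253.2296902811833, 'cy': 188.14606537942058, 'distortion': array([-0.04660103,  0.        ,  0.        ,  0.        ,  0.        ]), 'view': array([[-5.56395889e-03, -9.99977936e-01, -3.62892325e-03,
         6.92398371e+01],
       [ 9.96797179e-01, -5.83570273e-03,  7.97579432e-02,
        -5.01838131e+02],
       [-7.97773607e-02, -3.17353054e-03,  9.96807655e-01,
        -1.45952964e+03],
       [ 0.00000000e+00,  0.00000000e+00,  0.00000000e+00,
         1.00000000e+00]])}
side {'fx': 361.1381105292553, 'fy': 361.1381105292553, 'cx': 264.00740172356706, 'cy': 189.67058349249606, 'distortion': array([-0.07850743,  0.        ,  0.        ,  0.        ,  0.        ]), 'view': array([[-7.97744596e-01, -6.02690190e-01, -1.91857903e-02,
         4.55173152e+02],
       [ 4.19618916e-01, -5.77711569e-01,  7.00120924e-01,
        -2.25643491e+02],
       [-4.33039866e-01,  5.50466963e-01,  7.13766486e-01,
        -7.82401412e+02],
       [ 0.00000000e+00,  0.00000000e+00,  0.00000000e+00,
         1.00000000e+00]])}
{'t': 0.1, 'joint_pos': array([ 1.60106733e+00,  3.59303398e-01,  1.11714158e-02, -3.04010805e-04,
       -1.22411895e+00, -2.88104019e-01]), 'qvel': array([ 0.00129474, -0.00169827,  0.00071963,  0.00070985,  0.0013287 ,
       -0.00062223]), 'tau': array([-9.81662524e-04, -5.84165955e+01,  2.93752903e+01,  7.01545671e+00,
        1.01550415e-02, -6.05076070e-05]), 'tcp_pos': array([172.02912955, 652.26103248, 225.73398865]), 'eef_rot': array([ 9.91694842e-01, -1.28611002e-01, -2.58279895e-05,  7.40764694e-04]), 'contact_force': array([-0.19071648,  0.35091019,  0.28335744]), 'moment': array([ 0.06695841, -0.02095414,  0.004644  ]), 'width': 87.64518961665651}
```

View pics/top0.png

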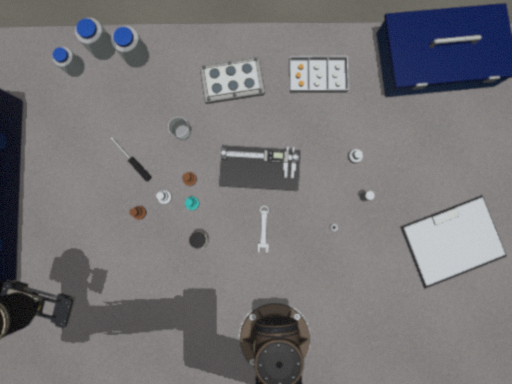

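View pics/side0.png

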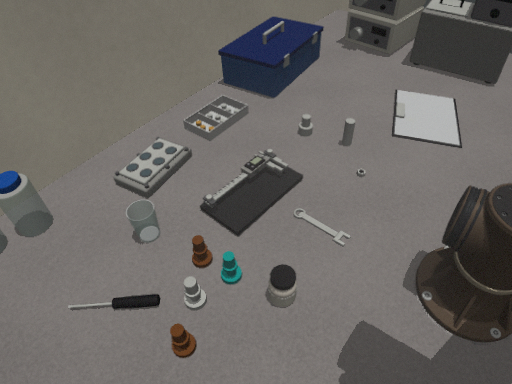

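Top view: the upright candidates are the steel shaft at (164,197), brown look-alikes at (189,179) and (138,212), a turquoise one at (192,203), the plug at (356,156) and the pin at (368,196). The description points to the steel one at (164,197). The stand is at about (260,168), with its jaws near (290,162) at the right (-y) end, so its axes are close to the world's. Next I'll measure these and check them in one crop.

```bash
cat > h.py <<'E'
from plant import bot
import numpy as np, cv2
def K(n):
    c=bot.get_calibration(n);return np.array([[c['fx'],0,c['cx']],[0,c['fy'],c['cy']],[0,0,1]]),c['distortion'],c['view']
def ray(n,px):
    k,d,V=K(n);p=cv2.undistortPoints(np.array(px,float).reshape(-1,1,2),k,d).reshape(-1,2)
    D=np.c_[p[:,0],-p[:,1],-np.ones(len(p))]@V[:3,:3]
    return -V[:3,:3].T@V[:3,3],D
def onz(n,px,z):
    o,D=ray(n,px);return o+D*((z-o[2])/D[:,2])[:,None]
def proj(n,P):
    k,d,V=K(n);q=np.atleast_2d(P)@V[:3,:3].T+V[:3,3];q=q*[1,-1,-1]
    return cv2.projectPoints(q,np.zeros(3),np.zeros(3),k,d)[0].reshape(-1,2)
E
python3 - <<'E'
from h import *
T=cv2.imread("pics/top0.png");S=cv2.imread("pics/side0.png")
g=T.max(2)
# plate
m=np.zeros(g.shape,np.uint8);m[130:205,205:315]=(g[130:205,205:315]<70)*255
m=cv2.morphologyEx(m,cv2.MORPH_OPEN,np.ones((3,3)))
c=np.vstack([q for q in cv2.findContours(m,0,2)[0] if cv2.contourArea(q)>40])
r=cv2.minAreaRect(c);b=cv2.boxPoints(r);W=onz("top",b,20);print("plate",b.round(1).tolist(),W.round(1).tolist(),[np.linalg.norm(W[i]-W[i-1]).round(1) for i in range(4)],W.mean(0))
# bright shaft masks
for n,I,(x,y),w in(("top",T,(164,197),14),("side",S,(194,291),22)):
    p=I[y-w:y+w,x-w:x+w].astype(int);mm=((p.min(2)>150)).astype(np.uint8)
    k,l,st,ce=cv2.connectedComponentsWithStats(mm)
    print(n,[( (st[i]+[x-w,y-w,0,0,0]).tolist(),(ce[i]+[x-w,y-w]).round(1).tolist()) for i in range(1,k) if st[i][4]>15])
A=cv2.resize(T[120:240,120:320],(800,480),interpolation=cv2.INTER_CUBIC)
B=cv2.resize(S[140:320,170:310],None,fx=600/180,fy=600/180,interpolation=cv2.INTER_CUBIC)
cv2.imwrite("pics/a1.png",A);cv2.imwrite("pics/b1.png",B)
E
```

```text
Traceback (most recent call last):
ValueError: need at least one array to concatenate
```

```bash
cat > m.py <<'E'
from h import *
T=cv2.imread("pics/top0.png");S=cv2.imread("pics/side0.png")
g=T.max(2)
pl=np.median(g[175:185,230:280]);be=np.median(g[205:225,215:250]);th=(pl+be)/2;print(T.shape,pl,be)
m=np.zeros(g.shape,np.uint8);m[130:205,205:315]=(g[130:205,205:315]<th)*255
m=cv2.morphologyEx(m,cv2.MORPH_OPEN,np.ones((3,3)))
c=np.vstack([q for q in cv2.findContours(m,0,2)[0] if cv2.contourArea(q)>40])
r=cv2.minAreaRect(c);b=cv2.boxPoints(r);W=onz("top",b,20);print("plate",b.round(1).tolist(),W.round(1).tolist(),[np.linalg.norm(W[i]-W[i-1]).round(1) for i in range(4)],W.mean(0))
for n,I,(x,y),w in(("top",T,(164,197),14),("side",S,(194,291),22)):
    p=I[y-w:y+w,x-w:x+w].astype(int);mm=((p.min(2)>150)).astype(np.uint8)
    k,l,st,ce=cv2.connectedComponentsWithStats(mm)
    print(n,[( (st[i]+[x-w,y-w,0,0,0]).tolist(),(ce[i]+[x-w,y-w]).round(1).tolist()) for i in range(1,k) if st[i][4]>15])
A=cv2.resize(T[120:240,120:320],(800,480),interpolation=cv2.INTER_CUBIC)
B=cv2.resize(S[140:320,170:310],None,fx=600/180,fy=600/180,interpolation=cv2.INTER_CUBIC)
cv2.imwrite("pics/a1.png",A);cv2.imwrite("pics/b1.png",B)
E
python3 m.py
```

```text
(384, 512, 3) 80.5 135.0
plate [[218.39999389648438, 186.10000610351562], [220.89999389648438, 144.60000610351562], [300.3999938964844, 149.39999389648438], [297.8999938964844, 190.89999389648438]] [[509.9, 184.4, 20.0], [652.0, 176.1, 20.0], [633.9, -95.3, 20.0], [492.2, -84.9, 20.0]] [np.float64(269.8), np.float64(142.3), np.float64(272.0), np.float64(142.1)] [572.00031303  45.06015803  20.        ]
top [([156, 190, 15, 14, 139], [163.1, 196.7])]
side [([184, 277, 12, 10, 87], [189.6, 281.4]), ([185, 290, 21, 17, 106], [198.3, 300.1])]
```

View pics/a1.png

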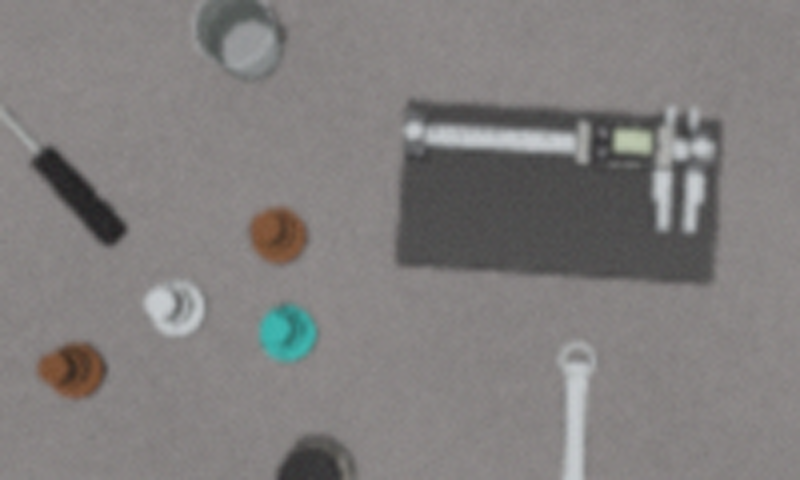

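View pics/b1.png

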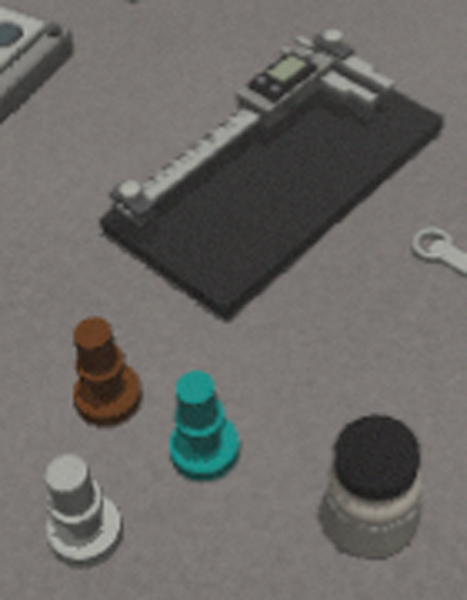

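The crops confirm it. The steel shaft, with flange, neck, collar and plain end, is at top px (164,197), apart from the turquoise and brown ones. The plate measures 142 x 271 mm against 140 x 270 expected. The two blades sit close together at about px (286/292,170), so the gap is small.

```bash
cat >> h.py <<'E'
yd=np.array([652+509.9-633.9-492.2,176.1+184.4+95.3+84.9]);PH=np.arctan2(-yd[0],yd[1])
Rz=np.array([[np.cos(PH),-np.sin(PH)],[np.sin(PH),np.cos(PH)]])
O=np.array([572.,45.06])+Rz@[15,0]
def st(x,y,z): return np.r_[O+Rz@[x,y],z]
def inv(P): return (np.atleast_2d(P)[:,:2]-O)@Rz
def down(a): return np.array([np.cos(a/2),np.sin(a/2),0,0])
E
python3 - <<'E'
from h import *
print("phi deg",np.degrees(PH),"O",O)
a=lambda *p:[(x/4+119.6,y/4+119.6) for x,y in p]; b=lambda *p:[(x*.3+169.7,y*.3+139.7) for x,y in p]
print("end80 top/side",onz("top",a((159,303)),80).round(1),onz("side",b((69,474)),80).round(1))
print("flange top/side z14",onz("top",a((177,307)),14).round(1),onz("side",b((84,524)),14).round(1))
T=cv2.imread("pics/top0.png").max(2)
print(T[167:174,278:300])
print("blades fixed face, sliding face, screws",inv(onz("top",a((684,205),(671,205)),51)).round(1),inv(onz("top",a((414,131),(703,149)),67)).round(1))
for yaw in (PH,PH+np.pi/2,PH-np.pi/2): print(yaw,bot.solve_ik(st(22,-40,150),down(yaw)))
E
```

```text
phi deg -3.7880514408944923 O [586.96722901  44.06901276]
end80 top/side [[475.7 371.7  80. ]] [[473.4 373.3  80. ]]
flange top/side z14 [[476.5 370.8  14. ]] [[475.6 373.1  14. ]]
[[ 77  78  77  80  99 149 193 204 190 155 102  76  87 144 192 205 198 169
  111  80  87 108]
 [ 78  79  76  76 101 149 189 202 190 150 100  76  87 144 192 205 197 168
  111  84  85 109]
 [ 79  77  75  76  91 139 177 197 192 152  99  76  87 147 191 203 188 161
  105  81  87 109]
 [ 76  80  80  77  85 112 157 192 188 150  99  75  98 147 188 196 173 136
   96  78  87 106]
 [ 79  78  75  76  76  96 143 189 180 147  97  81 100 153 189 182 142 104
   87  78  84 107]
 [ 78  78  80  78  76  91 144 187 183 139  91  78 103 157 189 173 126  87
   80  82  87 104]
 [ 76  80  80  79  75  91 146 186 181 137  91  78 106 155 191 174 121  88
   79  75  89 107]]
blades fixed face, sliding face, screws [[ -23.4 -104.2]
 [ -24.1  -93.4]] [[  22.6  122.7]
 [  22.  -116.1]]
-0.06611396987852426 [ 0.32634203  0.30596497 -0.24935946  0.         -1.0154719   1.17834033]
1.5046823569163723 [ 0.32634203  0.30596497 -0.24935946  0.         -1.0154719   2.74913666]
-1.6369102966734208 [ 0.32634203  0.30596497 -0.24935946  0.         -1.0154719  -0.392456  ]
```

Everything agrees: the fixed face is at y=-104.2 (given -105), the screws are at x=22, the gap is about 11 mm, and the shaft is at about (475,372) in both views. Now I'll open the caliper.

```bash
python3 - <<'E'
from h import *
q=down(PH-np.pi/2)
bot.move_gripper(60,15)
bot.move_ptp(st(22,-38,150),q)
bot.line_to(st(22,-38,75),150); f0=bot.read_state()['contact_force']
bot.line_to(st(22,-38,33),50); print(bot.read_state()['contact_force']-f0)
bot.move_gripper(30,12); s=bot.read_state();print("w",s['width'],s['contact_force']-f0)
for y in (-36,-20,20,41):
    bot.line_to(st(22,y,33),60 if y>-30 else 20); s=bot.read_state();print(y,s['width'],(s['contact_force']-f0).round(1),inv(s['tcp_pos']).round(1))
bot.move_gripper(60)
bot.line_to(st(22,41,150),150); s=bot.read_state();print(s['t'])
bot.move_ptp(np.r_[475,372,170],down(PH))
T=bot.camera("top")[:,:,::-1];S=bot.camera("side")[:,:,::-1]
cv2.imwrite("pics/c.png",np.vstack([cv2.resize(T[125:200,200:320],(480,300),interpolation=2),cv2.resize(S[130:230,180:340],(480,300),interpolation=2)]))
print(bot.read_state()['t'])
E
```

```text
[-0.27244584  0.08899523 -0.233697  ]
w 36.03203340416526 [ 6.05821341 -1.29148149 -4.78104351]
-36 36.050385286488456 [ 6.3 -1.3 -3.7] [[ 24.3 -35.7]]
-20 35.80178323658447 [ 6.2  1.6 -4.1] [[ 24.3 -18.9]]
20 35.9210174688939 [ 7.7 -0.4 -5.2] [[24.4 21. ]]
41 36.2497682179667 [ 7.2  1.6 -4.4] [[24.4 42.2]]
9.3
10.6167
```

View pics/c.png

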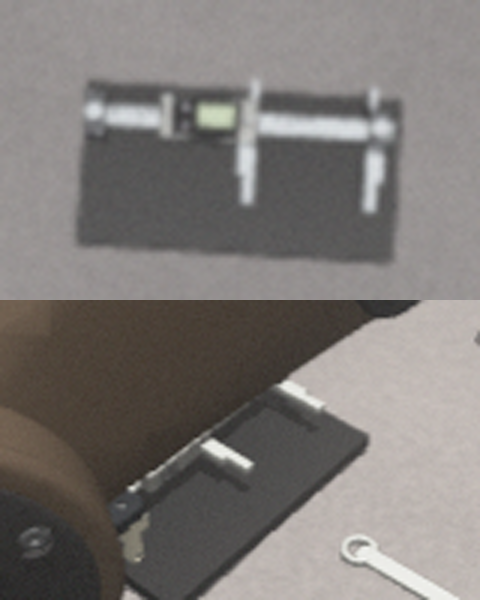

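The top crop shows the moving blade at (245,175) and the fixed one at (370,180), so the gap is about 90 mm. The grip self-centred 2.4 mm further in +x, so I'll correct the stand frame by that. Next, pick the shaft and place it.

```bash
echo "O=O+Rz@[2.5,0.5]" >> h.py; python3 - <<'E'
from h import *
q=down(PH)
bot.line_to([475,372,100],150,q); f0=bot.read_state()['contact_force']
bot.line_to([475,372,53],60); print((bot.read_state()['contact_force']-f0).round(1))
bot.move_gripper(15,25); s=bot.read_state();print("w",s['width'],(s['contact_force']-f0).round(1),s['tcp_pos'].round(1))
bot.line_to([475,372,175],100);s=bot.read_state();print("lift",s['width'],(s['contact_force']-f0).round(1))
bot.line_to(st(-22,-73,175),200)
T=bot.camera("top")[:,:,::-1];S=bot.camera("side")[:,:,::-1]
cv2.imwrite("pics/d.png",np.hstack([cv2.resize(T[100:210,200:330],(390,330),interpolation=2),cv2.resize(S[60:230,180:340],(400,425),interpolation=2)[:330]]))
cv2.imwrite("pics/dS.png",S)
print(s['t'])
E
```

```text
[ 0.3 -0.1  0.5]
w 25.49639789184573 [0.9 1.2 0.2] [475.2 372.3  53.1]
lift 25.432971437807257 [ 0.9 -1.1 -5. ]
14.1917
```

View pics/d.png

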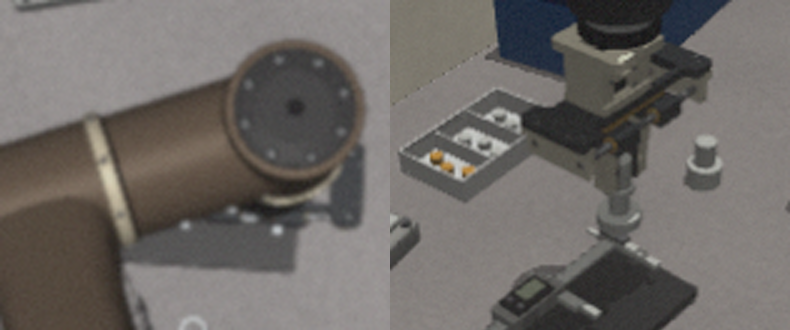

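The side crop shows the shaft hanging upright in the fingers above the jaw gap, with about 5 N of load and 25.5 mm of width. Now I'll lower it, watching the force.

```bash
python3 - <<'E'
from h import *
bot.line_to(st(-22,-73,100),120); f0=bot.read_state()['contact_force']
z=78;bot.line_to(st(-22,-73,z),60)
print((bot.read_state()['contact_force']-f0).round(1))
while z>70:
    z-=.7;bot.line_to(st(-22,-73,z),15);s=bot.read_state();f=s['contact_force']-f0
    if f[2]>2.5 : break
print(z,f.round(1),s['tcp_pos'].round(1))
bot.move_gripper(56);bot.pause(.4)
print((bot.read_state()['contact_force']-f0).round(1))
bot.line_to(st(-22,-73,150),120)
bot.move_ptp(st(22,41,150),down(PH-np.pi/2))
T=bot.camera("top")[:,:,::-1];S=bot.camera("side")[:,:,::-1]
cv2.imwrite("pics/eT.png",T);cv2.imwrite("pics/eS.png",S)
cv2.imwrite("pics/e.png",np.hstack([cv2.resize(T[110:210,210:320],(385,350),interpolation=2),cv2.resize(S[120:230,200:330],(414,350),interpolation=2)]))
print(bot.read_state()['t'])
E
```

```text
[-0.6 -0.5 -0.1]
72.39999999999998 [-2.2  0.9  8.6] [563.2 -26.9  73.1]
[-0.4 -0.1  4.9]
23.325
```

View pics/e.png

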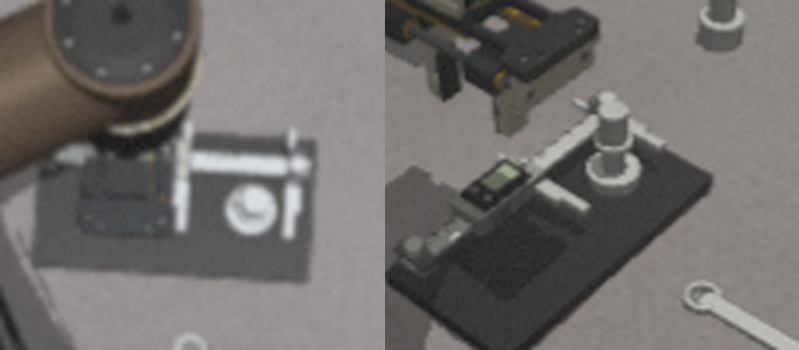

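The shaft stands upright between the blades, at about (250,205) in the top half and (612,150) in the side half. Now I'll close the slider gently under force feedback.

```bash
python3 - <<'E'
from h import *
bot.line_to(st(22,41.5,75),150)
bot.line_to(st(22,41.5,33),60)
f0=bot.read_state()['contact_force']
bot.move_gripper(30,25);s=bot.read_state();f1=s['contact_force'];print("w",s['width'],(f1-f0).round(1),s['tcp_pos'].round(1),inv(s['tcp_pos']).round(1))
bot.line_to(st(22,0,33),40);bot.line_to(st(22,-20,33),15)
u=Rz@[0,1];y=-20
while y>-36:
    y-=.4;bot.line_to(st(22,y,33),8);s=bot.read_state();f=(s['contact_force']-f0)[:2]@u
    print(round(y,1),round(f,1),inv(s['tcp_pos']).round(1)[0],end=' | ')
    if f>8.5: break
bot.pause(.3);s=bot.read_state();print("\n",((s['contact_force']-f0)[:2]@u).round(1),s['width'],s['t'])
E
```

```text
w 35.94669284409901 [-0.8 -0.8  2.6] [614.2  84.4  33.3] [[22.  41.6]]
-20.4 3.1 [ 21.9 -20.3] | -20.8 3.4 [ 21.9 -20.6] | -21.2 3.7 [ 21.9 -21.1] | -21.6 3.5 [ 21.9 -21.4] | -22.0 4.2 [ 21.9 -21.9] | -22.4 4.0 [ 21.9 -22.2] | -22.8 2.3 [ 21.9 -22.6] | -23.2 3.4 [ 21.9 -23. ] | -23.6 3.5 [ 21.9 -23.4] | -24.0 4.1 [ 21.9 -23.8] | -24.4 3.7 [ 21.9 -24.2] | -24.8 3.4 [ 21.9 -24.7] | -25.2 3.5 [ 21.9 -25. ] | -25.6 3.2 [ 21.9 -25.4] | -26.0 3.9 [ 21.9 -25.8] | -26.4 4.1 [ 21.9 -26.2] | -26.8 3.8 [ 21.9 -26.7] | -27.2 4.0 [ 21.9 -27.1] | -27.6 4.0 [ 21.9 -27.5] | -28.0 5.0 [ 21.9 -27.9] | -28.4 3.6 [ 21.9 -28.3] | -28.8 4.7 [ 21.9 -28.7] | -29.2 4.6 [ 21.9 -29.1] | -29.6 3.9 [ 21.9 -29.5] | -30.0 4.8 [ 21.9 -29.8] | -30.4 6.2 [ 21.9 -30. ] | -30.8 7.6 [ 21.9 -30. ] | -31.2 8.5 [ 22.  -30.1] | 
 9.3 35.5517703778833 35.2667
```

Firm contact at y=-30, with the push rising to 9.3 N. Release, retreat and look.

```bash
python3 - <<'E'
from h import *
bot.move_gripper(60);bot.pause(.2)
p=bot.read_state()['tcp_pos'];bot.line_to([p[0],p[1],150],100)
bot.move_ptp([450,300,260],down(PH))
T=bot.camera("top")[:,:,::-1];S=bot.camera("side")[:,:,::-1]
cv2.imwrite("pics/gT.png",T);cv2.imwrite("pics/gS.png",S)
cv2.imwrite("pics/g.png",np.hstack([cv2.resize(T[130:200,250:310],(360,420),interpolation=2),cv2.resize(S[120:200,230:310],(420,420),interpolation=2)]))
g=T.max(2);print(g[172:176,268:300])
print(bot.read_state()['t'])
E
```

```text
[[ 87  85  87  86  86  87  85  89  88  87  87  95 127 169 197 201 185 178
  165 157 164 179 190 198 211 198 158 111  86  87  95 120]
 [ 84  86  88  88  87  89  90  92  90  87  90  91 104 150 194 208 203 192
  190 188 188 192 195 201 213 195 137 102  90  86  95 121]
 [ 89  85  92  86  88  91  88  90  85  91  87  85  98 141 199 215 214 210
  203 204 202 198 197 206 213 188 133  95  88  89  98 123]
 [ 89  86  89  86  89  88  87  88  87  90  88  88  94 145 198 212 212 216
  216 214 210 207 198 207 214 191 125  93  87  89  96 120]]
38.8417
```

View pics/g.png

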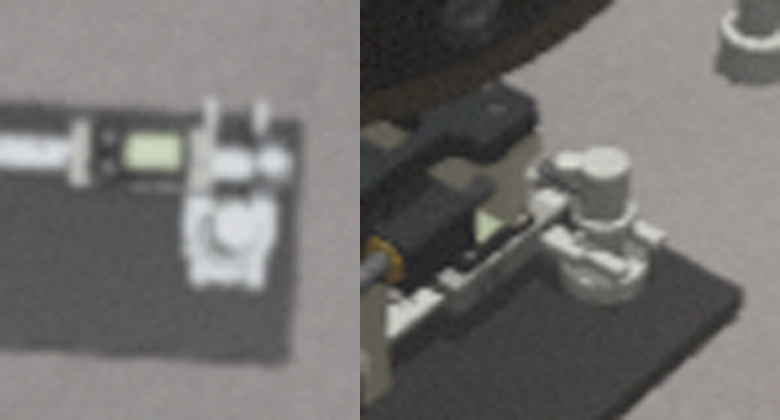

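Both blades close on the neck, at about (200,240) and (255,240) in the top half, and the shaft is upright in the side half. The blade spacing grew by about 3.1 px (10 mm) from the starting gap of about 11–13 mm, which is consistent with 22 mm. The arm is clear, so I'm handing in.

```bash
python3 -c "
from plant import bot
print(bot.read_state()['contact_force'].round(1));bot.close_job();print(bot.read_state()['t'])"
```

```text
[-0.6  0.8 -0.8]
the job is handed in; nothing more can be done
the job is handed in; nothing more can be done
```

The caliper is closed on the shaft's neck and the job is handed in, at about 39 s of the 70 s allowed. No verdict was reported.

**What I did:** I opened the caliper to about 90 mm and picked the steel shaft by its plain end. I stood it on the granite plate between the jaws and released it. Then I slid the moving jaw shut until the push on the slider reached 9.3 N, let go and backed the arm off.

**Last checks:**
- **Shaft:** the final pictures show it upright, with its neck between both blades.
- **Gap:** I estimate 21–23 mm from the blade spacing, which fits the 22 mm neck but is only a coarse check.
- **Pinch:** the slider stopped firmly at the end of its travel. I could not measure the jaw forces themselves, so the pinch is inferred from the push.
- **Arm:** it is clear of everything, with less than 1 N on the tool.
- **Bystanders:** the arm met no unexpected force, but I did not measure their positions again.

**What disagreed:**
- **Stand position:** my first estimate from the camera was about 2.4 mm off in x. The first grip on the slider showed it, and I corrected for it.
- **Slider stop:** it stopped about 3 mm beyond the predicted point. I put this down to the same uncertainty in where the slider was gripped.

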